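# Open the tying-thread jar in its stand

### The job

Set the square glass jar, cap still on, fully down into the square well of the dark wooden stand, which braces it so that it cannot turn, without dropping or tipping it. Then unscrew its tight yellow cap anticlockwise until the threads let go, lift it off with the jar left seated in the stand, and finish while still holding the cap level in the gripper just above the open jar, centred over it and clear of it by about two centimetres. Leave the spectacle case, varnish bottle, loose spool and hook box where they are.

Things in the scene. Friction and masses are not known exactly. Their poses are not given: they have to be found in the camera images.
- jar_center (a point): centre of the loose square glass jar, 58 x 58 mm, 0.15 to 0.3 kg: on its vertical axis, 37.5 mm above its underside. z up, x and y square to its side walls. Square part 55 mm high, then a round neck, 33 mm wide, with lugs out to 43 mm. Reels inside are fixed. It starts upright on the table, cap on; 79 mm high in all. It may be lifted by its tight cap.
- cap_center (a point): centre of the loose round yellow cap (52 mm diameter, 21 mm high, 30 g), half-way up it on its axis; z up. Screwed on, it is 31 mm above the jar centre, its skirt's lower edge 3 mm above the jar's square shoulder. Twist-off: three lugs inside the skirt, so it cannot be pulled off until turned. Turning takes 0.1 to 0.4 Nm; clockwise only meets a stop.
- mouth (a point): centre of the jar's rim, on its black rubber seal, 76 mm above the jar's underside; fixed to the jar, z up it. The seal presses the cap up with 8 N, and by 2 mm once free. The lugs are free when the cap has turned 46 to 53 degrees anticlockwise (from above) against the jar, the start varying; a hard stop comes at 83 to 90. Cap raised 20 mm from closed is just clear.
- well (a point): centre of the floor of the square well in the dark wooden stand (fixed; 110 x 110 x 35 mm). Well 63 x 63 mm, 25 mm deep, floor 10 mm above the table, mouth chamfered 4 mm; x, y square to its walls, z up. The jar fits in any of four quarter turns, 2.5 mm play each side; it may turn up to 10 degrees before the walls brace it, so a hand turn of about 72 degrees frees the cap.
- case_center (a point): centre of the loose blue spectacle case, 62 x 160 x 42 mm; bystander
- varnish_center (a point): centre of the small amber varnish bottle with black cap, 36 mm diameter, 70 mm high; bystander
- spool_center (a point): centre of the loose red thread spool, 28 mm diameter, 30 mm high; bystander
- hookbox_center (a point): centre of the small green hook box, 50 x 36 x 18 mm; bystander
Things that resemble listed ones, but are neither listed nor needed, are in the scene too. What is meant by the part that bears jar_center is not orange or pink, and is the larger of those in its own colour.

How it is judged:
On the way, in this order (a step that is already met when the one before it is completed fails the run):
1. the jar stands fully down in the well of the stand, cap still screwed on (horizontal distance between jar_center and well below 0.006 m and z of jar_center in the frame of well between 0.034 and 0.041 m and angle between jar_center's own z axis and vertical below 0.08 rad and z of cap_center in the frame of jar_center below 0.034 m), for 0.2 s.
2. the cap is off its lugs (raised at least 9 mm) with the jar still seated in the well (horizontal distance between jar_center and well below 0.006 m and z of jar_center in the frame of well between 0.034 and 0.041 m and angle between jar_center's own z axis and vertical below 0.08 rad and z of cap_center in the frame of jar_center above 0.04 m), for 0.1 s.
At the end, for the whole second after the job is handed in: Jar upright, fully down in the well (within 6 mm of its axis, 3.5 mm of its floor); cap in the fingers, at rest, touching neither jar nor stand, level within 14 degrees, its axis within 20 mm of the jar's, raised 22 to 75 mm from its closed height (skirt 2 to 55 mm above the rim) (horizontal distance between jar_center and well below 0.006 m and z of jar_center in the frame of well between 0.034 and 0.041 m and angle between jar_center's own z axis and vertical below 0.08 rad and z of cap_center in the frame of jar_center between 0.053 and 0.106 m and horizontal distance between cap_center and jar_center below 0.02 m and angle between cap_center's own z axis and vertical below 0.25 rad and contact force between the fingers and cap above 1 N and contact force between cap and jar below 0.1 N and contact force between cap and stand below 0.1 N and linear speed of each of cap, jar below 0.03 m/s); the arm keeps its last pose, push and grip.
It fails at once if a bystander (spectacle case, varnish bottle, loose spool, hook box) is shifted more than 25 mm or tipped (distance of any of case_center, varnish_center, spool_center, hookbox_center from where it was at the start of the episode above 0.025 m or angle between any of case_center, varnish_center, spool_center, hookbox_center's own z axis and vertical above 0.35 rad).
It fails at once if the jar is tipped over (leans more than 40 degrees) (angle between jar_center's own z axis and vertical above 0.7 rad).
It fails at once if the jar is dropped (falls faster than 0.5 m/s with nothing holding it) (linear speed of jar above 0.5 m/s and contact force between the arm and jar below 0.2 N and contact force between the fingers and cap below 0.2 N).
It also fails if it takes over 51 s, if anything falls off the work surface, if the arm or the gripper's body presses on something with over 40 N, if the wrist force passes 120 N, or if a joint passes its speed limit or range.

### The arm

A 7-joint arm with a two-finger parallel gripper is mounted at the origin on the work surface. World frame = base frame: x ahead of the robot, y to its left, z up, the work surface at z = 0. Lengths are in m, angles in rad, forces in N, time in s.
With the tool pointing down it reaches from about 0.4 to 0.9 m from the base axis. Payload 5.6 kg.
Tool frame: the origin (TCP) lies at the very end of the fingers, on their centre line; the grasp point (between the pads) lies 19 mm behind it; x points along the fingers, y is the direction in which the jaws open and shut, and the axes are right-handed (so a half turn about x gives the same grasp; the last joint's range is limited). The gripper opens to 92 mm and grips with 3 to 60 N. Pads are 20 mm wide; open, the fingers measure 128 mm over their backs; the gripper's body (75 mm by 189 mm) begins 69 mm behind the grasp point.
Start: joints at [-1.271, 0.468, -0.012, 1.603, 0.006, 1.071, -0.056], TCP at [0.219, 0.612, 0.215] pointing down, gripper open.
Joint ranges: [-2.53, 2.53], [-0.31, 2.02], [-1.57, 1.55], [0.28, 2.44], [-1.29, 4.43], [0.15, 1.84], [-2.92, 2.92]. Speed limits (rad/s): [2.57, 2.57, 3.14, 3.14, 3.14, 3.14, 3.14].

### API

Orientations are given as a 3x3 rotation matrix whose columns are the frame's x, y, z axes.
In Python, from station import status, viewer, r gives the robot as it stands.
- The arm moves only by the tool drive_tool, never from a script. Its argument "targets" is a list of rows, each an object with "delta_pos": the shift along the world's x, y, z in mm, a list of three; "turn": the turn about the world's z in degrees; "hand": the gripper command: -1 is fully open, 1 is shut, values between are in proportion. A call has 1 to 8 rows; each row shifts and turns the commanded pose from where the row before left it; what a row does not reach is not made up. A row lasts 1/10 s, in which the tool goes at most 50 mm and 8.59 degrees, less where a joint would pass 70% of its speed; a pose out of reach is approached as far as the arm can. A call is refused whole if a number of a shift passes 50 or a number of a turn 8.59, either way. A call with a gripper value outside its range is refused whole. The fingers move at their own pace and stop on an object; the grip force is fixed at half the most. Time passes only in rows, so rows that do not move let the fingers close. It gives the time, the measured TCP pose, the force and the opening at its end, in the units of the state.
- status.state(): the state, without advancing time (a new reading comes with each control period).
- viewer.read_camera(name): name is "scene" or "top"; returns the picture (400x640x3 uint8, blue, green, red); there is no depth.
- viewer.calibration(name): a dict with "vfov" (degrees; the focal length in pixels is half the picture's height over the tangent of half this angle, whatever the lens; pixels are square), "cx", "cy" (the principal point, pixels), "D" ([k1, k2, p1, p2, k3] as OpenCV has them; the pictures are not rectified), "camera_from_world" (4x4, takes a point from world to camera coordinates). Camera axes: x right, y down, z forward; pixel columns grow to the right and rows downward; lengths in m; the calibration is good to about 2 mm. A picture is of the moment at which its call begins. calibration takes no time and is no camera call.
- r.finish_job(): hands the job in, once; it reports no verdict.
The state is a dict: "t": time; "joints": joint angles; "joint_velocities": joint speeds; "tau": joint torques, N m; "tcp_pos": TCP position; "orientation": TCP orientation; "wrist_force": force on the tool from outside, world axes, zero at the start; "moment": the same for the moment, N m; "finger_gap": opening from 0.0 (shut) to 1.0 (fully open).
Only numpy, scipy, OpenCV 4.12 (cv2) and the standard library are available. Lean on these libraries where they do the work, as an engineer would, in place of code of your own. Each camera call takes 0.05 s, during which the arm holds its last target. There are 200 camera calls.

## Working session

There is one attempt and no reset: what is moved stays moved. The work goes in short steps, Python scripts to look and compute and a tool call to move; the robot and the scene stay as the last step left them, time stands still between calls to the robot, and variables do not carry over. Pictures are saved under pics/ and viewed, about 8 in all and at most 12, crops included, and the job is handed in when it is done.

Besides the shell and the picture viewer there is one more tool, called after "Emit:" in YAML: its name, and indented under it one key for each argument. drive_tool: Moves the arm, as the interface text tells. Its arguments: {"type":"object","properties":{"targets":{"type":"array"}},"required":["targets"]}

```bash
mkdir -p pics; ls; python3 - <<'E'
from station import status, viewer, r
import cv2
for n in("scene","top"):
    cv2.imwrite(f"pics/{n}0.png",viewer.read_camera(n)); print(viewer.calibration(n))
s=status.state(); print(s)
E
```

```text
pics
{'vfov': 52.2671136620721, 'cx': 315.4354555764496, 'cy': 194.57623007902416, 'D': array([-0.0383373,  0.       ,  0.       ,  0.       ,  0.       ]), 'camera_from_world': array([[-0.08233868,  0.99649101,  0.01503332,  0.06669688],
       [ 0.83199817,  0.07703531, -0.54940386, -0.45563137],
       [-0.54863411, -0.03272949, -0.83542169,  1.3769878 ],
       [ 0.        ,  0.        ,  0.        ,  1.        ]])}
{'vfov': 50.65314407026463, 'cx': 322.5437893841686, 'cy': 204.6909853280009, 'D': array([-0.03258207,  0.        ,  0.        ,  0.        ,  0.        ]), 'camera_from_world': array([[ 2.46525185e-02, -9.99410600e-01, -2.38894631e-02,
         9.53327589e-05],
       [-9.89600812e-01, -2.10091013e-02, -1.42298458e-01,
         6.07337970e-01],
       [ 1.41712691e-01,  2.71490475e-02, -9.89535468e-01,
         1.11087781e+00],
       [ 0.00000000e+00,  0.00000000e+00,  0.00000000e+00,
         1.00000000e+00]])}
{'t': 0.1, 'joints': array([-1.27099649,  0.46826257, -0.01160724,  1.60353057,  0.00601977,
        1.07139937, -0.0562961 ]), 'joint_velocities': array([-2.72594397e-04, -2.93177374e-03, -1.06344152e-03, -5.16183485e-04,
        1.01505534e-05, -2.60975487e-04, -6.41224036e-04]), 'tau': array([ 4.19350981e-04, -5.21647918e+01, -1.27098997e-02, -2.44365370e+01,
       -5.67844533e-02,  1.40445904e-02,  4.40623035e-05]), 'tcp_pos': array([0.21837173, 0.61166367, 0.21375323]), 'orientation': array([[-4.02701813e-04,  3.36169418e-01,  9.41801444e-01],
       [-1.51307975e-03,  9.41800238e-01, -3.36169635e-01],
       [-9.99998774e-01, -1.56039682e-03,  1.29386477e-04]]), 'wrist_force': array([0.25250545, 0.2836149 , 0.81709619]), 'moment': array([-0.03797676, -0.03654628,  0.01680355]), 'finger_gap': 0.9965299882611305}
```

View pics/scene0.png

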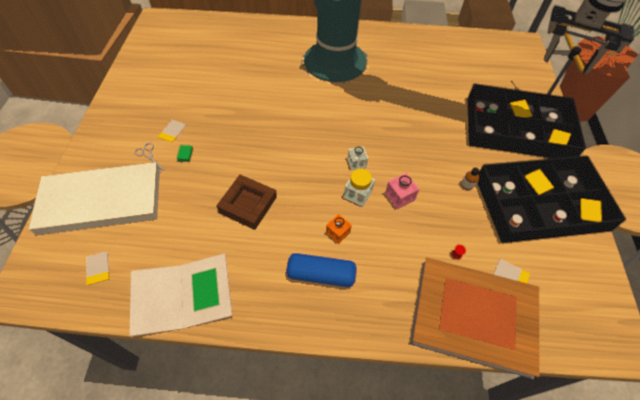

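View pics/top0.png

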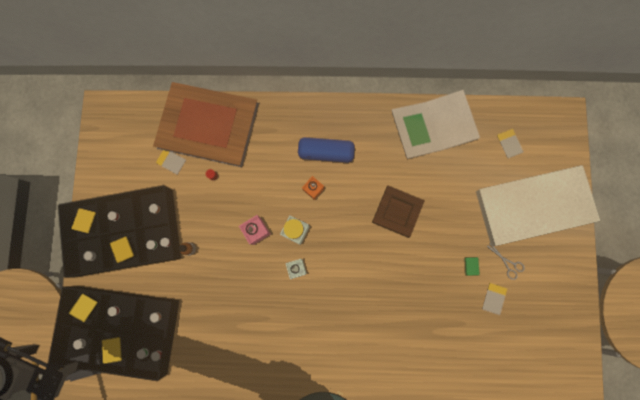

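The scene view shows the yellow-capped jar at (360,183) with a smaller capless jar behind it at (358,157). The pink jar is at (402,190) and the stand at (247,201). In the top view the jar is at (294,230) and the stand at (398,211).

```bash
cat > h.py <<'E'
from station import status, viewer, r
import cv2, numpy as np
def K(n):
    c=viewer.calibration(n); f=200/np.tan(np.radians(c["vfov"]/2))
    return np.array([[f,0,c["cx"]],[0,f,c["cy"]],[0,0,1]]),c["D"],c["camera_from_world"]
def ray(n,p):
    k,D,T=K(n); u=cv2.undistortPoints(np.array(p,float).reshape(-1,1,2),k,D)[:,0]
    d=np.c_[u,np.ones(len(u))]@T[:3,:3]; return -T[:3,:3].T@T[:3,3],d
def plane(n,p,z):
    o,d=ray(n,p); return (o+d*((z-o[2])/d[:,2])[:,None])[:,:2]
def tri(pa,pb):
    A=np.zeros((3,3));b=np.zeros(3)
    for n,p in(("scene",pa),("top",pb)):
        o,d=ray(n,[p]);d=d[0]/np.linalg.norm(d[0]);M=np.eye(3)-np.outer(d,d);A+=M;b+=M@o
    return np.linalg.solve(A,b)
def proj(n,X):
    k,D,T=K(n); return cv2.projectPoints(np.array(X,float).reshape(-1,3),cv2.Rodrigues(T[:3,:3])[0],T[:3,3],k,D)[0][:,0]
E
python3 - <<'E'
from h import *
im={n:cv2.imread(f"pics/{n}0.png") for n in("scene","top")}
box={"scene":((330,140,390,215),(205,165,290,235)),"top":((270,205,320,250),(365,180,435,245))}
out=[]
for n in im:
    hsv=cv2.cvtColor(im[n],cv2.COLOR_BGR2HSV)
    a,b=box[n]
    m=cv2.inRange(hsv,(20,150,100),(35,255,255)); x0,y0,x1,y1=a; m=m[y0:y1,x0:x1]
    c=max(cv2.findContours(m,0,1)[0],key=cv2.contourArea); M=cv2.moments(c)
    print(n,"cap",cv2.boundingRect(c)[:2]+np.array(a[:2]),cv2.boundingRect(c)[2:],cv2.contourArea(c),M["m10"]/M["m00"]+x0,M["m01"]/M["m00"]+y0)
    x0,y0,x1,y1=b; v=hsv[y0:y1,x0:x1,2]
    print("V",np.percentile(v,[5,20,50,80]))
    for (x0,y0,x1,y1) in (a,b): out.append(cv2.resize(im[n][y0:y1,x0:x1],(400,300),interpolation=cv2.INTER_CUBIC))
cv2.imwrite("pics/crop.png",np.vstack([np.hstack(out[:2]),np.hstack(out[2:])]))
E
```

```text
scene cap [350 169] (22, 20) 327.0 360.49235474006116 178.3761467889908
V [ 58.  99. 213. 222.]
top cap [284 220] (19, 18) 252.5 292.9095709570957 228.43828382838285
V [ 84.  89. 158. 169.]
```

View pics/crop.png

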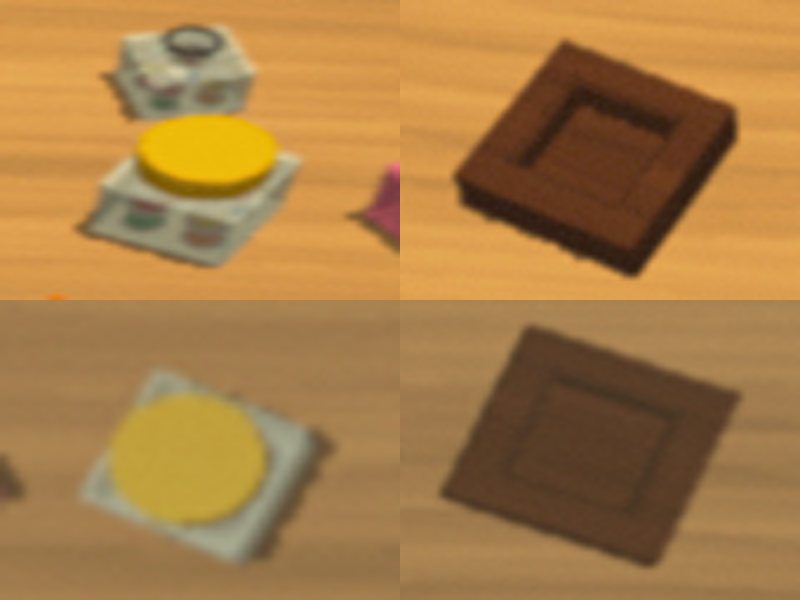

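```bash
python3 - <<'E'
from h import *
def un(P,org,s,off): return (np.array(P,float)-off+.5)/s+np.array(org)-.5
S=un([(565,42),(735,108),(632,250),(457,178)],(205,165),(400/85,300/70),(400,0))
T=un([(530,326),(740,396),(655,563),(442,494)],(365,180),(400/70,300/65),(400,300))
# matching in top: camera orientation differs by ~180deg
for n,P in(("scene",S),("top",T)):
    X=plane(n,P,.035); e=np.roll(X,-1,0)-X
    print(n,X.round(4).tolist(),"c",X.mean(0).round(4),"len",np.linalg.norm(e,axis=1).round(4),"ang",(np.degrees(np.arctan2(e[:,1],e[:,0]))%90).round(1))
T=un([(85,494),(158,372),(318,432),(240,560)],(270,205),(8,300/45),(0,300))
X=plane("top",T,.055);e=np.roll(X,-1,0)-X
print("jar",X.mean(0).round(4),np.linalg.norm(e,axis=1).round(4),(np.degrees(np.arctan2(e[:,1],e[:,0]))%90).round(1))
S=un([(103,187),(219,220),(298,160)],(330,140),(400/60,4),(0,0))
X=plane("scene",S,.055);e=X[1:]-X[:-1];print("jar scene",((X[0]+X[2])/2).round(4),np.linalg.norm(e,axis=1).round(4),(np.degrees(np.arctan2(e[:,1],e[:,0]))%90).round(1))
for n in("scene","top"):
  hsv=cv2.cvtColor(cv2.imread(f"pics/{n}0.png"),cv2.COLOR_BGR2HSV)
  print([plane(n,[p],z).round(4)[0] for p,z in [((360.49,178.38),.0715),] if n=="scene"] or plane(n,[(292.91,228.44)],.077).round(4))
print("tri cap",tri((360.49,178.38),(292.91,228.44)))
for n,P in(("others",[(314,188),(256,230),(296,269),(327,150),(473,267)]),): print(plane("top",P,.03).round(3).tolist())
E
```

```text
scene [[0.528, -0.2228], [0.5675, -0.1221], [0.6683, -0.1618], [0.6296, -0.2617]] c [ 0.5983 -0.1921] len [0.1082 0.1084 0.1071 0.1088] ang [68.6 68.5 68.8 69.1]
top [[0.6664, -0.1634], [0.6262, -0.2642], [0.526, -0.223], [0.5645, -0.1217]] c [ 0.5958 -0.1931] len [0.1086 0.1083 0.1084 0.1101] ang [68.2 67.7 69.2 67.8]
jar [0.5374 0.0872] [0.0549 0.0594 0.0576 0.0587] [65.5 67.1 64.7 64.5]
jar scene [0.5404 0.0895] [0.0489 0.0568] [64.7 58.9]
[array([0.5379, 0.0895])]
[[0.5375 0.0896]]
tri cap [0.53795738 0.08984265 0.07166547]
[[0.655, 0.039], [0.535, 0.196], [0.432, 0.082], [0.765, 0.006], [0.448, -0.396]]
```

Emit:
drive_tool:
  targets:
    - {"delta_pos":[22,-36,0],"turn":-4,"hand":-1}
    - {"delta_pos":[22,-36,0],"turn":-4,"hand":-1}
    - {"delta_pos":[22,-36,0],"turn":-4,"hand":-1}
    - {"delta_pos":[22,-36,0],"turn":-4,"hand":-1}
    - {"delta_pos":[22,-36,0],"turn":-4,"hand":-1}
    - {"delta_pos":[22,-36,0],"turn":-4,"hand":-1}
    - {"delta_pos":[22,-36,0],"turn":0,"hand":-1}
    - {"delta_pos":[22,-36,0],"turn":0,"hand":-1}

```text
t: 0.9
tcp_pos: [0.395, 0.3225, 0.2144]
orientation: [[-0.0, 0.69, 0.724], [-0.0, 0.724, -0.69], [-1.0, -0.0, -0.0]]
wrist_force: [1.0, 0.1, 0.9]
finger_gap: 0.999
```

Emit:
drive_tool:
  targets:
    - {"delta_pos":[22,-36,0],"turn":0,"hand":-1}
    - {"delta_pos":[22,-36,0],"turn":0,"hand":-1}
    - {"delta_pos":[22,-36,0],"turn":0,"hand":-1}
    - {"delta_pos":[22,-36,0],"turn":0,"hand":-1}
    - {"delta_pos":[22,-36,0],"turn":0,"hand":-1}
    - {"delta_pos":[22,-36,0],"turn":0,"hand":-1}
    - {"delta_pos":[12,-18,0],"turn":0,"hand":-1}
    - {"delta_pos":[0,0,0],"turn":0,"hand":-1}

```text
t: 1.7
tcp_pos: [0.5397, 0.0863, 0.2143]
orientation: [[0.0, 0.695, 0.719], [-0.002, 0.719, -0.695], [-1.0, -0.001, 0.001]]
wrist_force: [-0.3, 0.5, -1.2]
finger_gap: 1.001
```

Emit:
drive_tool:
  targets:
    - {"delta_pos":[-2,3,-35],"turn":0,"hand":-1}
    - {"delta_pos":[0,0,-35],"turn":0,"hand":-1}
    - {"delta_pos":[0,0,-25],"turn":0,"hand":-1}
    - {"delta_pos":[0,0,-10],"turn":0,"hand":-1}
    - {"delta_pos":[0,0,0],"turn":0,"hand":-1}

```text
t: 2.2
tcp_pos: [0.5352, 0.0939, 0.1084]
orientation: [[-0.003, 0.689, 0.724], [-0.001, 0.724, -0.689], [-1.0, -0.002, -0.002]]
wrist_force: [0.7, 0.0, 0.2]
finger_gap: 0.999
```

```bash
python3 - <<'E'
from h import *
s=status.state(); print(s["tcp_pos"],s["wrist_force"])
im=viewer.read_camera("scene"); cv2.imwrite("pics/s1.png",cv2.resize(im[110:230,280:440],(800,600),interpolation=cv2.INTER_CUBIC))
E
```

```text
[0.53521167 0.09389198 0.10839595] [0.69965245 0.03438664 0.20195499]
```

View pics/s1.png

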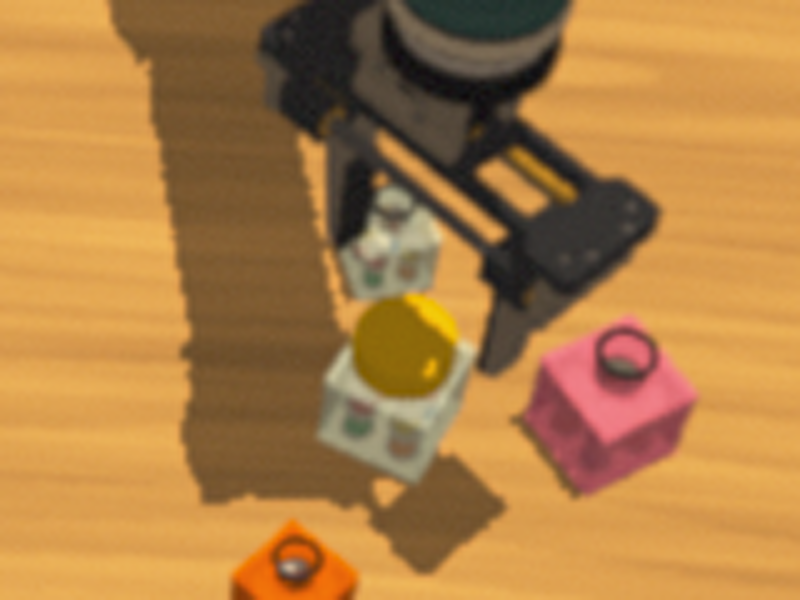

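Emit:
drive_tool:
  targets:
    - {"delta_pos":[1,-3,-20],"turn":0,"hand":-1}
    - {"delta_pos":[0,0,-20],"turn":0,"hand":-1}
    - {"delta_pos":[0,0,-10],"turn":0,"hand":-1}
    - {"delta_pos":[0,0,0],"turn":0,"hand":-1}
    - {"delta_pos":[0,0,0],"turn":0,"hand":-1}
    - {"delta_pos":[0,0,0],"turn":0,"hand":-1}

```text
t: 2.85
tcp_pos: [0.5384, 0.0904, 0.0608]
orientation: [[0.002, 0.69, 0.724], [0.001, 0.724, -0.69], [-1.0, 0.002, 0.001]]
wrist_force: [0.2, 0.4, -0.4]
finger_gap: 1.0
```

```bash
python3 - <<'E'
from h import *
for i in range(4):
    viewer.read_camera("top"); s=status.state(); print(s["tcp_pos"],s["wrist_force"])
E
```

```text
[0.53834893 0.09043375 0.06069424] [ 1.09351383 -0.2591515   0.06964486]
[0.53816789 0.0903846  0.06053317] [-0.08418352  0.58873074  0.03485437]
[0.53804478 0.0903595  0.06037458] [-0.02238952  0.20217175 -0.30832317]
[0.53790506 0.0902867  0.06019852] [ 0.05977775  0.21363537 -0.74037552]
```

Emit:
drive_tool:
  targets:
    - {"delta_pos":[0,0,-1.5],"turn":0,"hand":-1}
    - {"delta_pos":[0,0,0],"turn":0,"hand":0}
    - {"delta_pos":[0,0,0],"turn":0,"hand":1}
    - {"delta_pos":[0,0,0],"turn":0,"hand":1}
    - {"delta_pos":[0,0,0],"turn":0,"hand":1}
    - {"delta_pos":[0,0,0],"turn":0,"hand":1}
    - {"delta_pos":[0,0,0],"turn":0,"hand":1}

```text
t: 3.75
tcp_pos: [0.5373, 0.0901, 0.058]
orientation: [[-0.0, 0.69, 0.724], [-0.0, 0.724, -0.69], [-1.0, -0.0, -0.0]]
wrist_force: [-0.0, -0.4, 0.6]
finger_gap: 0.551
```

Emit:
drive_tool:
  targets:
    - {"delta_pos":[0,0,0],"turn":0,"hand":1}
    - {"delta_pos":[0,0,0],"turn":0,"hand":1}
    - {"delta_pos":[0,0,5],"turn":0,"hand":1}
    - {"delta_pos":[0,0,10],"turn":0,"hand":1}
    - {"delta_pos":[0,0,15],"turn":0,"hand":1}
    - {"delta_pos":[0,0,20],"turn":0,"hand":1}
    - {"delta_pos":[0,0,20],"turn":0,"hand":1}
    - {"delta_pos":[0,0,0],"turn":0,"hand":1}

```text
t: 4.55
tcp_pos: [0.5399, 0.0906, 0.1317]
orientation: [[0.006, 0.69, 0.724], [0.002, 0.724, -0.69], [-1.0, 0.006, 0.003]]
wrist_force: [0.1, 0.4, -2.0]
finger_gap: 0.553
```

Emit:
drive_tool:
  targets:
    - {"delta_pos":[3,-16,0],"turn":1,"hand":1}
    - {"delta_pos":[6,-30,0],"turn":1,"hand":1}
    - {"delta_pos":[8,-38,0],"turn":1,"hand":1}
    - {"delta_pos":[8,-38,0],"turn":0,"hand":1}
    - {"delta_pos":[8,-38,0],"turn":0,"hand":1}
    - {"delta_pos":[8,-38,0],"turn":0,"hand":1}
    - {"delta_pos":[8,-38,0],"turn":0,"hand":1}
    - {"delta_pos":[6,-30,0],"turn":0,"hand":1}

```text
t: 5.35
tcp_pos: [0.5923, -0.1785, 0.1278]
orientation: [[-0.0, 0.653, 0.758], [-0.001, 0.758, -0.653], [-1.0, -0.001, 0.0]]
wrist_force: [0.5, 0.3, -2.0]
finger_gap: 0.544
```

Emit:
drive_tool:
  targets:
    - {"delta_pos":[4,-16,0],"turn":0,"hand":1}
    - {"delta_pos":[0,0,0],"turn":0,"hand":1}
    - {"delta_pos":[0,0,0],"turn":0,"hand":1}
    - {"delta_pos":[0,0,0],"turn":0,"hand":1}
    - {"delta_pos":[0,0,0],"turn":0,"hand":1}
    - {"delta_pos":[0,0,0],"turn":0,"hand":1}

```text
t: 5.95
tcp_pos: [0.5967, -0.1903, 0.1282]
orientation: [[0.0, 0.65, 0.76], [0.001, 0.76, -0.65], [-1.0, 0.001, -0.0]]
wrist_force: [-0.3, -0.8, -2.2]
finger_gap: 0.547
```

```bash
python3 - <<'E'
from h import *
o=[]
for n,(x0,y0,x1,y1) in (("scene",(200,130,300,240)),("top",(350,160,450,270))):
    im=viewer.read_camera(n); cv2.imwrite(f"pics/{n}2.png",im); o.append(cv2.resize(im[y0:y1,x0:x1],(400,440),interpolation=cv2.INTER_CUBIC))
cv2.imwrite("pics/c2.png",np.hstack(o)); s=status.state(); print(s["tcp_pos"],s["wrist_force"])
R=s["orientation"]; print(np.degrees(np.arctan2(R[1,1],R[0,1])))
E
```

```text
[ 0.59668145 -0.1910392   0.12822936] [-0.3230468  -0.02746657 -2.64558376]
49.41459827547859
```

View pics/c2.png

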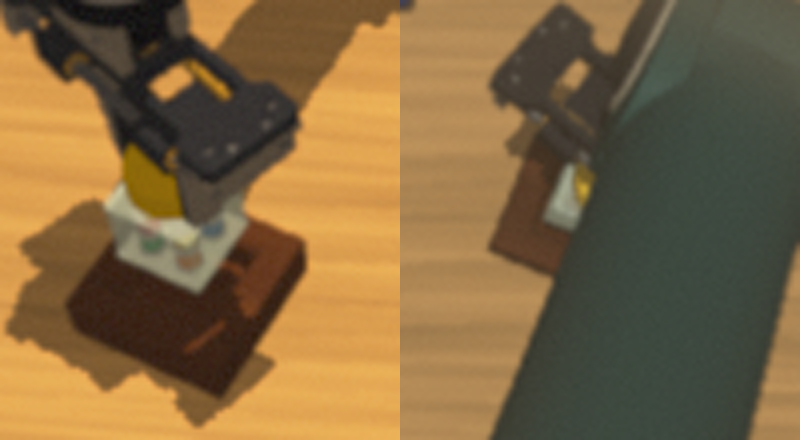

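The scene crop shows the jar hanging level over the well with its edges parallel to the stand's. Its lower corners are at crop (118,252) and (203,292), and the right shoulder corner is near (247,222). I'll check its position and yaw from these corners.

```bash
python3 - <<'E'
from h import *
f=lambda P:(np.array(P,float)+.5)/4-.5+np.array([200,130])
zb=.1282-.0585
B=plane("scene",f([(117,253),(203,292)]),zb); T=plane("scene",f([(105,205),(202,245),(248,222)]),zb+.055)
ang=lambda d:np.degrees(np.arctan2(d[1],d[0]))%90
print("bottom",B,ang(B[1]-B[0]),np.linalg.norm(B[1]-B[0])); print("top",T,ang(T[1]-T[0]),np.linalg.norm(T[1]-T[0]))
d=(B[1]-B[0]);n=np.array([d[1],-d[0]])/np.linalg.norm(d);
for s in(1,-1):print("ctr",B.mean(0)+s*.029*n)
d=(T[1]-T[0]);n=np.array([d[1],-d[0]])/np.linalg.norm(d)
for s in(1,-1):print("ctr top",T[:2].mean(0)+s*.029*n)
# predicted corners for jar at tool xy with yaw 68.5
a=np.radians(68.5);R=np.array([[np.cos(a),-np.sin(a)],[np.sin(a),np.cos(a)]])
for c in [(1,1),(1,-1),(-1,-1),(-1,1)]:
    p=np.array([.5970,-.1920])+R@np.array(c)*.029
    print(c,*[((proj("scene",[[*p,z]])[0]-[200,130]+.5)*4-.5).round(0) for z in(zb,zb+.055)])
E
```

```text
bottom [[ 0.60990599 -0.22926481]
 [ 0.63283345 -0.17236029]] 68.05495010934723 0.061349761416671686
top [[ 0.61276189 -0.22671698]
 [ 0.63518978 -0.16596014]
 [ 0.61697171 -0.1423033 ]] 69.73878847099957 0.06476421002623878
ctr [ 0.64826846 -0.21165035]
ctr [ 0.59447098 -0.18997475]
ctr top [ 0.65118142 -0.20638128]
ctr top [ 0.59677025 -0.18629584]
(1, 1) [246. 223.] [237. 170.]
(1, -1) [197. 294.] [185. 243.]
(-1, -1) [115. 258.] [100. 205.]
(-1, 1) [166. 189.] [153. 135.]
```

Emit:
drive_tool:
  targets:
    - {"delta_pos":[1.5,-1,-10],"turn":0,"hand":1}
    - {"delta_pos":[0,0,-15],"turn":0,"hand":1}
    - {"delta_pos":[0,0,-8],"turn":0,"hand":1}
    - {"delta_pos":[0,0,-3],"turn":0,"hand":1}
    - {"delta_pos":[0,0,-3],"turn":0,"hand":1}
    - {"delta_pos":[0,0,0],"turn":0,"hand":1}

```text
t: 6.65
tcp_pos: [0.5978, -0.1929, 0.0886]
orientation: [[-0.001, 0.651, 0.759], [0.0, 0.759, -0.651], [-1.0, -0.0, -0.0]]
wrist_force: [0.6, 0.2, -1.4]
finger_gap: 0.549
```

Emit:
drive_tool:
  targets:
    - {"delta_pos":[0,0,-3],"turn":0,"hand":1}
    - {"delta_pos":[0,0,-3],"turn":0,"hand":1}
    - {"delta_pos":[0,0,-3],"turn":0,"hand":1}
    - {"delta_pos":[0,0,0],"turn":0,"hand":1}

```text
t: 7.05
tcp_pos: [0.5977, -0.1927, 0.0797]
orientation: [[-0.001, 0.651, 0.759], [0.0, 0.759, -0.651], [-1.0, -0.0, -0.001]]
wrist_force: [0.0, -0.2, -2.6]
finger_gap: 0.553
```

No contact force yet, so the jar is inside the well. Continuing down.

Emit:
drive_tool:
  targets:
    - {"delta_pos":[0,0,-3],"turn":0,"hand":1}
    - {"delta_pos":[0,0,-3],"turn":0,"hand":1}
    - {"delta_pos":[0,0,-3],"turn":0,"hand":1}
    - {"delta_pos":[0,0,-2],"turn":0,"hand":1}
    - {"delta_pos":[0,0,0],"turn":0,"hand":1}
    - {"delta_pos":[0,0,0],"turn":0,"hand":1}

```text
t: 7.65
tcp_pos: [0.598, -0.1928, 0.069]
orientation: [[-0.0, 0.651, 0.759], [-0.0, 0.759, -0.651], [-1.0, -0.0, -0.0]]
wrist_force: [-0.5, -0.7, -3.1]
finger_gap: 0.554
```

Emit:
drive_tool:
  targets:
    - {"delta_pos":[0,0,-0.7],"turn":0,"hand":1}
    - {"delta_pos":[0,0,0],"turn":0,"hand":1}
    - {"delta_pos":[0,0,0],"turn":0,"hand":1}

```text
t: 7.95
tcp_pos: [0.598, -0.1928, 0.0684]
orientation: [[0.0, 0.651, 0.759], [-0.0, 0.759, -0.651], [-1.0, 0.0, 0.0]]
wrist_force: [0.3, 0.2, -2.7]
finger_gap: 0.548
```

Emit:
drive_tool:
  targets:
    - {"delta_pos":[0,0,-0.7],"turn":0,"hand":1}
    - {"delta_pos":[0,0,0],"turn":0,"hand":1}
    - {"delta_pos":[0,0,0],"turn":0,"hand":1}

```text
t: 8.25
tcp_pos: [0.5981, -0.193, 0.068]
orientation: [[0.0, 0.651, 0.759], [-0.0, 0.759, -0.651], [-1.0, 0.0, 0.0]]
wrist_force: [-1.1, 0.7, 0.5]
finger_gap: 0.548
```

Emit:
drive_tool:
  targets:
    - {"delta_pos":[0,0,-0.6],"turn":0,"hand":1}
    - {"delta_pos":[0,0,0],"turn":0,"hand":1}
    - {"delta_pos":[0,0,0],"turn":0,"hand":1}
    - {"delta_pos":[0,0,0],"turn":0,"hand":1}

```text
t: 8.65
tcp_pos: [0.5982, -0.1932, 0.0679]
orientation: [[0.001, 0.652, 0.759], [-0.0, 0.759, -0.652], [-1.0, 0.0, 0.001]]
wrist_force: [-1.8, 0.7, 5.6]
finger_gap: 0.548
```

```bash
python3 - <<'E'
from h import *
im=viewer.read_camera("scene"); cv2.imwrite("pics/c3.png",cv2.resize(im[150:240,190:310],(800,600),interpolation=cv2.INTER_CUBIC)); s=status.state(); print(s)
E
```

```text
{'t': 8.7, 'joints': array([ 0.01954636,  0.61929478,  0.3261704 ,  1.77658334, -0.26542284,
        0.7881873 ,  1.33876684]), 'joint_velocities': array([-7.56397766e-04, -7.96353102e-04, -3.91011962e-04, -5.93940411e-05,
        1.65577252e-03, -3.75815490e-05,  9.38524059e-04]), 'tau': array([-4.74103075e-01, -5.04392624e+01,  4.49051321e+00, -1.86780936e+01,
       -1.82719664e-01, -5.33655100e-01, -2.03455333e-02]), 'tcp_pos': array([ 0.59821512, -0.19316931,  0.06790553]), 'orientation': array([[ 6.76161171e-04,  6.51527565e-01,  7.58624660e-01],
       [-1.86702550e-04,  7.58624902e-01, -6.51527607e-01],
       [-9.99999754e-01,  2.98900511e-04,  6.34594560e-04]]), 'wrist_force': array([-2.94757746,  0.43628783,  4.60589219]), 'moment': array([0.02405866, 0.43617214, 0.02783513]), 'finger_gap': 0.5485803550267888}
```

View pics/c3.png

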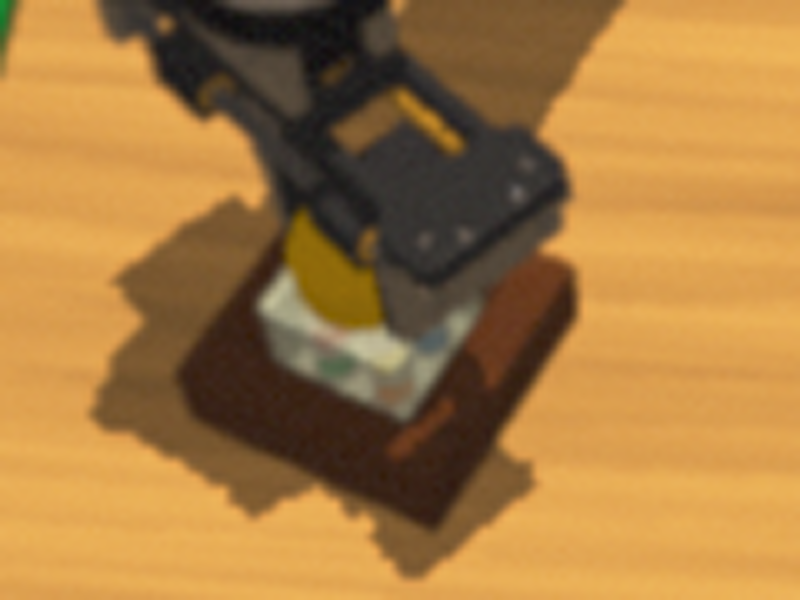

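Picture 6 shows the jar sunk level in the well, walls parallel to it. Floor contact came at the expected tool height of 0.068 m. I'll unscrew now.

Emit:
drive_tool:
  targets:
    - {"delta_pos":[0,0,0],"turn":3,"hand":1}
    - {"delta_pos":[0,0,0],"turn":5,"hand":1}
    - {"delta_pos":[0,0,0],"turn":5,"hand":1}
    - {"delta_pos":[0,0,0],"turn":5,"hand":1}
    - {"delta_pos":[0,0,0],"turn":5,"hand":1}
    - {"delta_pos":[0,0,0],"turn":5,"hand":1}
    - {"delta_pos":[0,0,0],"turn":5,"hand":1}
    - {"delta_pos":[0,0,0],"turn":3,"hand":1}

```text
t: 9.5
tcp_pos: [0.599, -0.1928, 0.0679]
orientation: [[0.002, 0.079, 0.997], [0.0, 0.997, -0.079], [-1.0, 0.0, 0.002]]
wrist_force: [1.2, -0.6, 3.0]
finger_gap: 0.551
```

```bash
python3 - <<'E'
from h import *
s=status.state();R=s["orientation"];print(s["tcp_pos"],s["joints"],s["wrist_force"],s["moment"],np.degrees(np.arctan2(R[1,1],R[0,1])),s["finger_gap"])
E
```

```text
[ 0.59903508 -0.19283066  0.06789715] [ 0.13624968  0.60648752  0.16570215  1.76756476 -0.1355773   0.77642201
  1.86181678] [ 1.1960014  -0.59325261  2.95942496] [ 0.22348072 -0.01016877 -0.12043697] 85.49685352568365 0.5510362034953317
```

Emit:
drive_tool:
  targets:
    - {"delta_pos":[0,0,0],"turn":5,"hand":1}
    - {"delta_pos":[0,0,0],"turn":5,"hand":1}
    - {"delta_pos":[0,0,0],"turn":5,"hand":1}
    - {"delta_pos":[0,0,0],"turn":5,"hand":1}
    - {"delta_pos":[0,0,0],"turn":5,"hand":1}
    - {"delta_pos":[0,0,0],"turn":5,"hand":1}
    - {"delta_pos":[0,0,0],"turn":5,"hand":1}
    - {"delta_pos":[0,0,0],"turn":3,"hand":1}

```text
t: 10.3
tcp_pos: [0.5996, -0.1927, 0.0686]
orientation: [[0.003, -0.552, 0.834], [-0.0, 0.834, 0.552], [-1.0, -0.002, 0.003]]
wrist_force: [-0.5, 1.7, 6.9]
finger_gap: 0.551
```

```bash
python3 - <<'E'
from h import *
im=viewer.read_camera("scene"); cv2.imwrite("pics/c4.png",cv2.resize(im[130:250,190:350],(800,600),interpolation=cv2.INTER_CUBIC))
s=status.state();R=s["orientation"];print(s["tcp_pos"],s["joints"],s["wrist_force"],s["moment"],np.degrees(np.arctan2(R[1,1],R[0,1])),s["finger_gap"])
E
```

```text
[ 0.59956887 -0.19276894  0.0686549 ] [ 2.59576558e-01  6.04031164e-01 -1.64175791e-03  1.75776865e+00
  1.72604283e-04  7.76569922e-01  2.41541900e+00] [0.60487494 0.79570643 6.93221687] [0.22047468 0.2150344  0.00105253] 123.60490418908036 0.5554497534860383
```

View pics/c4.png

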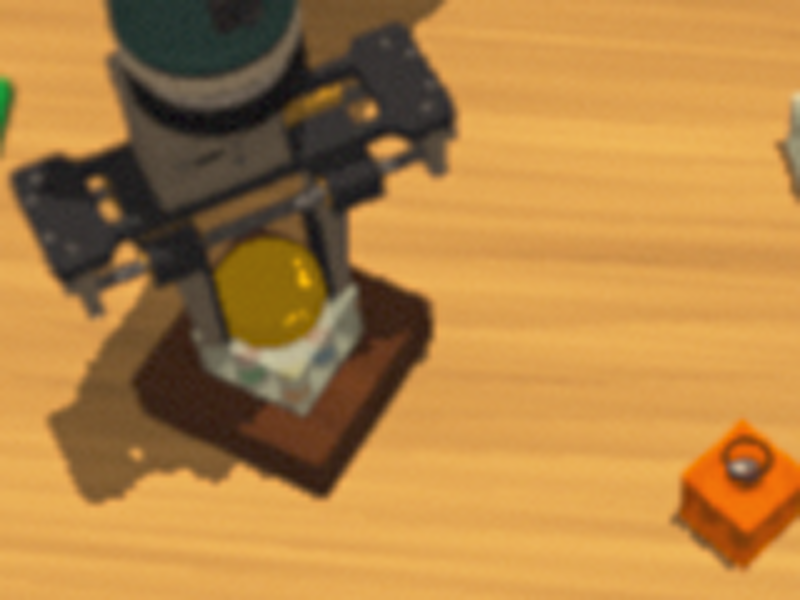

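Picture 7 shows the jar still seated and turned slightly in the well. The resisting moment has dropped to zero, the seal pushes up about 7 N, and the tool rose 0.7 mm, so the threads have let go. I'll lift gently.

Emit:
drive_tool:
  targets:
    - {"delta_pos":[0,0,1],"turn":0,"hand":1}
    - {"delta_pos":[0,0,1],"turn":0,"hand":1}
    - {"delta_pos":[0,0,1],"turn":0,"hand":1}
    - {"delta_pos":[0,0,2],"turn":0,"hand":1}
    - {"delta_pos":[0,0,0],"turn":0,"hand":1}
    - {"delta_pos":[0,0,0],"turn":0,"hand":1}

```text
t: 10.95
tcp_pos: [0.5979, -0.1928, 0.0719]
orientation: [[-0.0, -0.55, 0.835], [0.0, 0.835, 0.55], [-1.0, 0.0, -0.0]]
wrist_force: [0.0, 0.5, 0.7]
finger_gap: 0.551
```

Emit:
drive_tool:
  targets:
    - {"delta_pos":[0,0,4],"turn":0,"hand":1}
    - {"delta_pos":[0,0,6],"turn":0,"hand":1}
    - {"delta_pos":[0,0,8],"turn":0,"hand":1}
    - {"delta_pos":[0,0,8],"turn":0,"hand":1}
    - {"delta_pos":[0,0,8],"turn":0,"hand":1}
    - {"delta_pos":[0,0,2],"turn":0,"hand":1}
    - {"delta_pos":[0,0,0],"turn":0,"hand":1}
    - {"delta_pos":[0,0,0],"turn":0,"hand":1}

```text
t: 11.75
tcp_pos: [0.5978, -0.1927, 0.1079]
orientation: [[-0.0, -0.55, 0.835], [0.0, 0.835, 0.55], [-1.0, 0.0, -0.0]]
wrist_force: [-0.1, 0.4, -0.4]
finger_gap: 0.553
```

```bash
python3 - <<'E'
from h import *
for i in range(6): im=viewer.read_camera("scene")
cv2.imwrite("pics/c5.png",cv2.resize(im[130:250,190:350],(800,600),interpolation=cv2.INTER_CUBIC))
s=status.state();print(s["t"],s["tcp_pos"],s["wrist_force"],s["finger_gap"],abs(s["joint_velocities"]).max())
E
```

```text
12.05 [ 0.59786305 -0.19276792  0.10777091] [ 0.31169807 -0.278144   -0.65808915] 0.5523009194628504 0.0020764774787352556
```

View pics/c5.png

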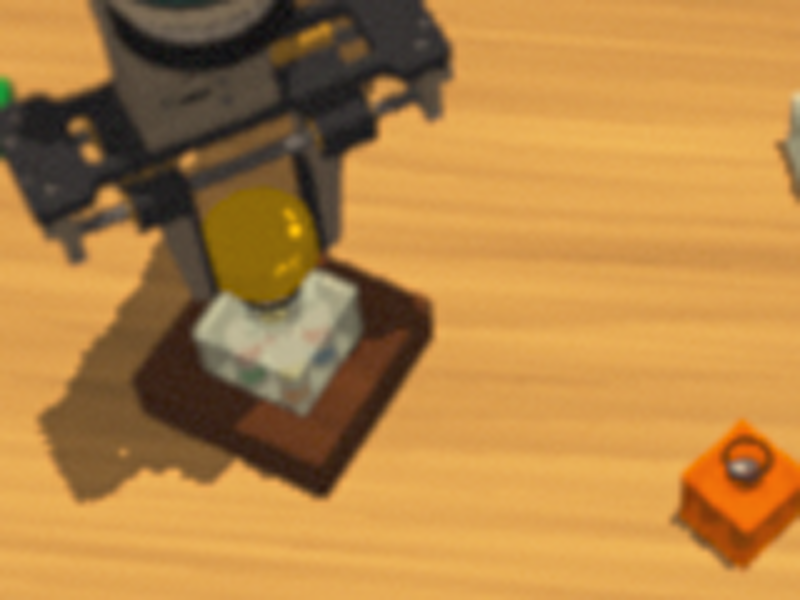

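The cap is up in the fingers. The jar hasn't moved in the well and its rim is visible under the cap. The cap is raised about 40 mm, so its skirt clears the rim by roughly 20 mm. Handing in.

```bash
python3 -c "
from station import r
print(r.finish_job())"
```

```text
the job is handed in; nothing more can be done
None
```

The task is done and handed in at about 12 s on the robot's clock. The hand-in gives no verdict, so success is judged only from my own checks.

I lifted the jar by its cap, turned it 3° to line up with the stand and lowered it into the well. Then I turned the cap 74° anticlockwise and lifted it straight up.

**Seating:** the jar met the well floor with the tool at 0.068 m, the height expected if it is fully down, and the picture showed it level.

**Unscrewing:** the resisting moment went from 0.12 Nm to zero and the seal pushed the tool up 0.7 mm with about 7 N. The load was near zero once the cap was lifted.

**Final state:** the cap is level in the fingers (opening 0.55, arm at rest). It is about 40 mm above its closed height, so its skirt clears the rim by about 2 cm. The last picture shows the jar still seated below.

**Disagreement:** the two cameras placed the stand 2.5 mm apart in x and 1 mm in y. I steered between the two, and the jar went into the well with no side force. I had the bystanders in the first pictures only and kept the path well clear of them, but did not measure them again at the end.

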